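Clear the print board and bring the heart stamp to the mark

TASK

Two paint jars, one with a blue lid and one with a yellow lid, are standing in the way on the dark print board: stand each upright on the round spot of its own colour, filling the row of jars on the low rack, and leave the other jars and the tools where they are. Then pick up the wooden heart stamp from the blue inking slab by its dark handle, carry it across over the top of the row of jars, and finish holding it still and level about a centimetre above the yellow heart on the board, heart squarely over heart with the points the same way. The wet stamp must not touch the board, the rack or the jars; do not put it down: you finish still holding it.

Things in the scene. Friction and masses are not known exactly. Their poses are not given: they have to be found in the camera images.
- jar_blue: Black paint jar with white label and BLUE lid, 52 mm in diameter, 75 mm high overall: straight body up to 41 mm, then a shoulder, and the lid 47 mm in diameter from 59 to 75 mm. About 0.2 kg, standing on the print board at the start. Origin: centre of its underside; z up along the jar.
- jar_yellow: The same jar with a YELLOW lid, also standing on the print board at the start. Origin: centre of its underside.
- jar_red: The same jar with a RED lid, already standing in the row on the rack; leave it. Origin: centre of its underside.
- jar_green: The same jar with a GREEN lid, already standing in the row on the rack; leave it. Origin: centre of its underside.
- spot_blue: Flat round blue spot, 58 mm in diameter, on top of the rack: the place of the blue-lidded jar. Origin: its centre, on the rack's top surface, 60 mm above the table.
- spot_yellow: Flat round yellow spot, 58 mm in diameter, on top of the rack: the place of the yellow-lidded jar. Origin: its centre, on the rack's top surface, 60 mm above the table.
- rack: Low plywood rack, fixed: a board 290 mm long (x, roughly away from the robot) by 85 mm wide (y), top 60 mm above the table. Four places in a row along x at -99, -33, +33, +99 mm from its middle, in varying order: the red and green jars and the two spots. Jars there reach 135 mm above the table, 14 mm apart. Origin: centre of its underside, on the table.
- board: Dark grey print board, fixed, 250 mm (x) by 200 mm (y) by 18 mm thick, with a yellow heart in its middle. Origin: centre of its underside, on the table.
- mark (a point): Centre of the yellow heart, on the board's top face, 18 mm above the table. x runs from the heart's point to its notch, z up.
- mark_point (a point): The point of the yellow heart, 43 mm from the mark towards -x of the board.
- stamp: Heart-shaped stamp face down on the slab: a heart 20 mm thick, 104 mm wide (y), 95 mm long (x), blue face below, plywood back. On its back a dark wooden handle: a block 70 mm long (x) by 22 mm wide (y), from 20 to 56 mm above the face, centred over the origin. About 0.22 kg, balanced at the handle. Origin: middle of the printing face (underside); x from the heart's point to its notch, z up.
- stamp_point (a point): The point of the stamp's heart, on the printing face, 43 mm from the stamp's origin towards its -x.
- slab: Wooden inking slab with blue paint, fixed, 220 mm (x) by 170 mm (y) by 12 mm thick. Origin: centre of its underside, on the table.
- squeeze_bottle: Orange paint bottle, 48 mm in diameter, 140 mm high, standing at the back of the table; leave it. Origin: centre of its underside.
- mug: White mug, 80 mm in diameter, 90 mm high, at the back of the table; leave it. Origin: centre of its underside.
- roller: Small yellow paint roller with blue handle lying at the back right, 200 mm long, 42 mm high; leave it. Origin: on the table below the middle of its sleeve.
- knife: Palette knife lying at the back left; leave it. Origin: on the table under its middle.

How it is judged:
On the way, in this order (a step that is already met when the one before it is completed fails the run):
1. The blue- and yellow-lidded jars both stand upright and released on the spots of their colours, in the row on the rack (horizontal distance between jar_blue and spot_blue below 0.01 m and z of jar_blue in the frame of spot_blue between -0.004 and 0.006 m and angle between each of jar_blue, jar_yellow's own z axis and vertical below 0.1 rad and contact force between the fingers and jar_blue below 0.05 N and horizontal distance between jar_yellow and spot_yellow below 0.01 m and z of jar_yellow in the frame of spot_yellow between -0.004 and 0.006 m and contact force between the fingers and jar_yellow below 0.05 N), for 0.2 s.
2. The stamp is carried over the top of the row of jars (y of stamp in the frame of rack between -0.06 and 0.06 m and x of stamp in the frame of rack between -0.145 and 0.145 m and z of stamp in the frame of rack above 0.135 m), for 0.02 s.
At the end, for the whole second after the job is handed in: Both jars upright, let go, within 10 mm of their spots. Stamp still in the gripper, face 3-20 mm above the board, centre within 10 mm and point within 15 mm of the heart's, turned under 0.12 and tilted under 0.1 rad, touching neither board, rack nor jars (all of step 1 and horizontal distance between stamp and mark below 0.01 m and horizontal distance between stamp_point and mark_point below 0.015 m and angle between the x axis of stamp and the x axis of mark, either way round below 0.12 rad and angle between stamp's own z axis and vertical below 0.1 rad and z of stamp in the frame of mark between 0.003 and 0.02 m and linear speed of stamp below 0.02 m/s and contact force between stamp and the fingers above 0.5 N and contact force between stamp and board below 0.05 N and contact force between stamp and rack below 0.05 N and contact force between stamp and jar_red below 0.05 N and contact force between stamp and jar_green below 0.05 N and contact force between stamp and jar_blue below 0.05 N and contact force between stamp and jar_yellow below 0.05 N); the arm keeps its last pose, push and grip.
It fails at once if the stamp touches the print board (contact force between stamp and board above 0.5 N).
It fails at once if the stamp touches the rack or a jar (contact force between stamp and rack above 0.5 N or contact force between stamp and jar_red above 0.5 N or contact force between stamp and jar_green above 0.5 N or contact force between stamp and jar_blue above 0.5 N or contact force between stamp and jar_yellow above 0.5 N).
It fails at once if the red- or green-lidded jar is pushed out of the row (more than 12 mm) (distance of any of jar_red, jar_green from where it was at the start of the episode above 0.012 m).
It fails at once if a bottle, mug or tool at the back is moved (more than 25 mm) (distance of any of squeeze_bottle, mug, roller, knife from where it was at the start of the episode above 0.025 m).
It also fails if it takes over 64 s, if anything falls off the work surface, if the arm or the gripper's body presses on something with over 40 N, if the wrist force passes 120 N, or if a joint passes its speed limit or range.

ROBOT

A 6-joint arm with a two-finger parallel gripper is mounted at the origin on the work surface. World frame = base frame: x ahead of the robot, y to its left, z up, the work surface at z = 0. Lengths are in m, angles in rad, forces in N, time in s.
With the tool pointing down it reaches from about 0.275 to 0.75 m from the base axis. Payload 10.2 kg.
Tool frame: the origin (TCP) lies where the fingers leave the gripper's body, on its centre line; the fingertips stand 73 mm ahead of it and the grasp point (between the pads) lies 54 mm ahead of it; z points along the fingers, y is the line along which they close (so a half turn about z gives the same grasp; the last joint's range is limited). The gripper opens to 85 mm and grips with 20 to 120 N. Pads are 22 mm wide; open, the fingers measure 114 mm over their backs; the gripper's body (76 mm by 85 mm) begins 54 mm behind the grasp point. The pads swing forward as they close: fully open they stand 13 mm farther back than shut.
Start: joints at [0.909, 0.313, 1.498, -0, 1.331, -0.223], TCP at [0.223, 0.475, 0.304] pointing down, gripper open.
Joint ranges: [-2.94, 2.94], [-0.97, 2.17], [0.19, 2.56], [-1.23, 4.37], [0.02, 3.11], [-2.88, 2.88]. Speed limits (rad/s): [2.39, 2.39, 3.01, 3.14, 3.14, 3.14].

INTERFACE

Orientations are given as [roll, pitch, yaw] about the fixed x, y, z axes, in that order (R = Rz(yaw) Ry(pitch) Rx(roll)).
In Python, from plant import arm, status, vision, spotter gives the robot as it stands. Calls block until the motion is done:
- arm.move_pose(position, orientation): joint-space move of the TCP to a pose.
- arm.line_to(position, speed=0.15, orientation=None): straight line of the TCP; orientation=None keeps the orientation; speed is the mean speed in m/s.
- arm.goto_joints(angles): joint-space move.
- arm.grip(opening, squeeze=None): finger opening in m; squeeze is the grip in N (None keeps the last); returns when the fingers have stopped.
- arm.sleep(seconds).
- arm.ik(position, orientation): joint angles nearest the present ones, or None.
- status.get_obs(): the state.
- vision.camera(name): name is "scene" or "top" or "wrist"; returns the picture (400x640x3 uint8, red, green, blue); there is no depth.
- vision.camera_params(name): a dict with "camera_matrix" (3x3 intrinsics, pixels), "rvec" (rotation vector, rad) and "tvec" (3), from world to camera coordinates, as OpenCV has them. Camera axes: x right, y down, z forward; pixel columns grow to the right and rows downward; lengths in m; the calibration is good to about 2 mm. A picture is of the moment at which its call begins: read the wrist's pose just before it. camera_params takes no time and is no camera call; for the wrist camera it gives the pose at the moment of the call.
A pose or a line that the arm cannot do raises arm.PlanningError and nothing moves.
- arm.hand_in(): hands the job in; it is judged then, once.
Trained networks look in the newest picture that a camera, given by its name, has taken for a name from the list of things; names that differ only in an ending like _2 or _b are one class to them, and where a whole thing is asked for, a point or a joint stands for the part that bears it (a point fixed in the world has none). Each returns a list of dicts, best first, with "confidence" (0 to 1); they miss things now and then, are a little off and sometimes report something else, mostly with a low value. They report only what shows in the picture. A call takes as long as a camera call.
- spotter.outline_of(name, camera): "region" (400x640 bool, what is visible of it) and "uv" ([column, row] in pixels, amid what is visible of it).
- spotter.place_of(name, camera): "uv" ([column, row] in pixels: a listed point, or the origin of a listed thing).
The state is a dict: "time_s": time; "joint_positions": joint angles; "joint_velocities": joint speeds; "joint_efforts": joint torques, N m; "ee_pos": TCP position; "eef_rot": TCP orientation; "contact_force": force on the tool from outside, world axes, zero at the start; "torque": the same for the moment, N m; "finger_gap": finger opening in m; "gripper_force": force on a finger pad.
Only numpy, scipy, OpenCV 4.12 (cv2) and the standard library are available. Lean on these libraries where they do the work, as an engineer would, in place of code of your own. Each camera call takes 0.05 s, during which the arm holds its last target. There are 200 camera calls.

## Working session

There is one attempt and no reset: what is moved stays moved. The work goes in short steps, each a Python script; the robot and the scene stay as the last script left them, time stands still between calls to the robot, and variables do not carry over. Pictures are saved under pics/ and viewed, at most 10 in all, crops included, and the job is handed in when it is done.

```bash
mkdir -p pics
cat > h.py <<'E'
import numpy as np, cv2
from plant import arm,status,vision,spotter
def ray(uv,z,cam):
    p=vision.camera_params(cam); R,_=cv2.Rodrigues(np.array(p["rvec"],float)); t=np.array(p["tvec"],float).ravel()
    d=R.T@(np.linalg.inv(np.array(p["camera_matrix"]))@[uv[0],uv[1],1.]); c=-R.T@t
    return c+d*(z-c[2])/d[2]
def save(cam,fn):
    im=vision.camera(cam); cv2.imwrite(fn,cv2.cvtColor(im,cv2.COLOR_RGB2BGR)); return im
E
python3 - <<'E'
from h import *
Z=dict(jar_blue=.018,jar_yellow=.018,jar_red=.06,jar_green=.06,spot_blue=.06,spot_yellow=.06,rack=0,board=0,mark=.018,mark_point=.018,stamp=.012,stamp_point=.012,slab=0)
for cam in("top","scene"):
    save(cam,f"pics/{cam}0.png")
    p=vision.camera_params(cam);R,_=cv2.Rodrigues(np.array(p["rvec"],float));print(cam,(-R.T@np.ravel(p["tvec"])).round(3))
    for n,z in Z.items():
        for r in spotter.place_of(n,cam)[:2]: print(n,np.round(r["uv"],1),round(r["confidence"],2),ray(r["uv"],z,cam).round(4))
o=status.get_obs();print(o["eef_rot"],o["time_s"])
E
```

```text
top [0.528 0.01  1.087]
jar_blue [165.1 214.2] 0.85 [0.5585 0.3164 0.018 ]
jar_blue [459.2 247.4] 0.59 [ 0.5002 -0.3001  0.018 ]
jar_yellow [185.1 275.9] 0.76 [0.4313 0.2704 0.018 ]
jar_red [319.3 241.5] 0.7 [ 0.5082 -0.006   0.06  ]
spot_blue [321.8 273.4] 0.61 [ 0.4447 -0.0121  0.06  ]
spot_blue [168.  212.8] 0.51 [0.5602 0.2986 0.06  ]
spot_yellow [317.7 171.7] 0.62 [ 6.49e-01 -3.00e-04  6.00e-02]
rack [316.2 222.8] 0.85 [5.466e-01 4.000e-04 0.000e+00]
rack [317.5 208.1] 0.44 [ 0.578  -0.0018  0.    ]
board [180.7 243.8] 0.89 [0.497  0.2863 0.    ]
mark [317.9 205.4] 0.62 [ 0.5828 -0.0024  0.018 ]
mark [177.6 244.7] 0.57 [0.4955 0.2881 0.018 ]
mark_point [173.1 267. ] 0.6 [0.4492 0.2958 0.018 ]
stamp [451.  261.6] 0.68 [ 0.47   -0.2845  0.012 ]
stamp_point [447.9 282.8] 0.69 [ 0.4256 -0.2781  0.012 ]
stamp_point [458.9 250. ] 0.36 [ 0.4946 -0.3012  0.012 ]
slab [459.1 245.8] 0.86 [ 0.5031 -0.3051  0.    ]
slab [317.6 223. ] 0.44 [ 0.5462 -0.0026  0.    ]
scene [1.004 0.303 0.858]
jar_blue [438.7 264.2] 0.66 [0.5615 0.306  0.018 ]
jar_yellow [450.6 215.6] 0.55 [0.4257 0.2641 0.018 
[... 253 characters left out ...]
-0.0123  0.06  ]
spot_yellow [441.9 241.7] 0.59 [0.5297 0.284  0.06  ]
spot_yellow [316.6 208.3] 0.57 [ 6.431e-01 -1.000e-04  6.000e-02]
rack [337.4 194. ] 0.83 [ 0.5457 -0.0074  0.    ]
board [443.9 242.3] 0.92 [0.4924 0.2873 0.    ]
mark [446.6 239. ] 0.87 [0.491  0.2884 0.018 ]
mark [404.4 314.3] 0.15 [0.7125 0.3056 0.018 ]
mark_point [454.7 225.6] 0.96 [0.4451 0.286  0.018 ]
mark_point [346.7 172.4] 0.72 [ 0.483  -0.0241  0.018 ]
stamp [278.7 128.6] 0.89 [ 0.4772 -0.2835  0.012 ]
stamp_point [443.2 264.8] 0.62 [0.5529 0.3151 0.012 ]
stamp_point [292.5 118.8] 0.61 [ 0.4208 -0.2775  0.012 ]
slab [267.1 126.6] 0.77 [ 0.486  -0.3251  0.    ]
[3.14158314e+00 5.30589190e-06 2.70279569e+00] 1.4
```

Run:
```python
import cv2
a=cv2.imread("pics/top0.png")[130:320,90:540];cv2.imwrite("pics/t0c.png",cv2.resize(a,(800,338),interpolation=cv2.INTER_CUBIC))
```

```text
(no output)
```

View pics/t0c.png

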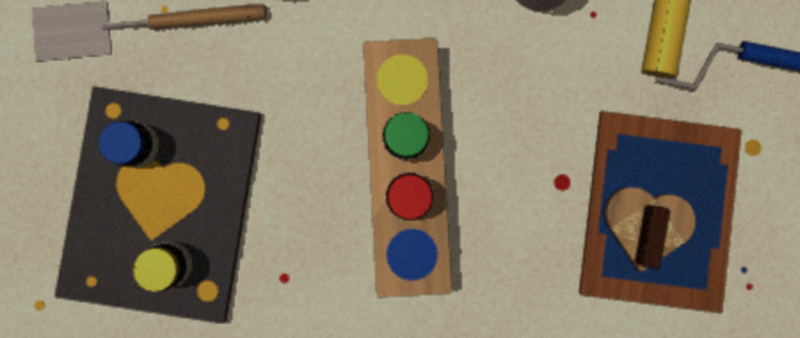

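View pics/scene0.png

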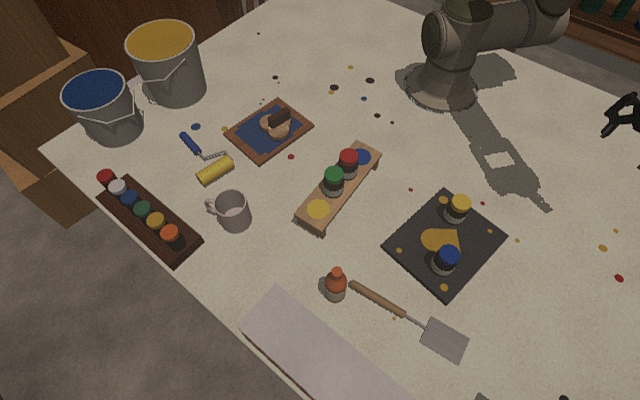

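The top crop shows the blue jar at about pixel (159,210) and the yellow jar at (177,281) on the board. The blue spot is the near place on the rack and the yellow spot the far one, with red and green between. The stamp's heart points toward the robot, with the handle at about (457,263). I'll refine these by colour.

Run:
```python
from h import *
im=cv2.imread("pics/top0.png");hsv=cv2.cvtColor(im,cv2.COLOR_BGR2HSV)
for n,(u,v) in dict(bl=(159,210),yl=(177,281),sy=(316,174),sb=(322,273),gr=(318,206),rd=(320,241),heart=(180,235),board=(150,260),handle=(457,258),rack=(308,190)).items(): print(n,hsv[v,u])
def seg(u,v,tol=(7,60,60)):
    c=hsv[v,u].astype(int); d=np.abs(hsv.astype(int)-c); d[...,0]=np.minimum(d[...,0],180-d[...,0])
    m=np.all(d<=tol,axis=2).astype(np.uint8); k,l=cv2.connectedComponents(m,connectivity=4); m=(l==l[v,u]).astype(np.uint8)
    c,_=cv2.findContours(m,cv2.RETR_EXTERNAL,cv2.CHAIN_APPROX_NONE);return max(c,key=cv2.contourArea)
for n,(u,v,z) in dict(bl=(159,210,.093),yl=(177,281,.093),sy=(316,174,.06),sb=(322,273,.06),gr=(318,206,.135),rd=(320,241,.135)).items():
    c=seg(u,v);(e,ax,_)=cv2.fitEllipse(cv2.convexHull(c)); print(n,np.round(e,1),np.round(ax,1),ray(e,z,"top").round(4))
# dark board
m=((hsv[...,2]<75)&(hsv[...,1]<90)).astype(np.uint8);m[:,:100]=0;m[:,250:]=0;m[:160]=0;m[320:]=0
m=cv2.morphologyEx(m,cv2.MORPH_OPEN,np.ones((3,3)));c=max(cv2.findContours(m,0,1)[0],key=cv2.contourArea)
r=cv2.minAreaRect(c);P=np.array([ray(q,.018,"top")[:2] for q in cv2.boxPoints(r)]);print("board",P.round(4),P.mean(0),np.linalg.norm(np.diff(P,axis=0),axis=1))
c=seg(180,235);H=np.array([ray(q,.018,"top")[:2] for q in c[:,0]]);print("heart point",H[H[:,0].argmin()],"max",H.max(0),"min",H.min(0))
# handle
m=(hsv[...,2]<70).astype(np.uint8);m[:,:445]=0;m[:,475:]=0;m[:240]=0;m[285:]=0
c=max(cv2.findContours(m,0,1)[0],key=cv2.contourArea);r=cv2.minAreaRect(c);print("handle",r);P=np.array([ray(q,.068,"top")[:2] for q in cv2.boxPoints(r)]);print(P.round(4),P.mean(0))
```

```text
bl [109 192 113]
yl [ 29 167 169]
sy [ 28 167 174]
sb [110 197 109]
gr [ 65 150 122]
rd [  1 209 151]
heart [ 20 193 169]
board [15 20 50]
handle [  8 152  47]
rack [ 15 124 156]
bl [157.  209.6] [23.1 23.8] [0.5649 0.3109 0.093 ]
yl [176.5 281.3] [23.4 24. ] [0.4276 0.2683 0.093 ]
sy [315.9 174.3] [28.7 29. ] [0.6435 0.0034 0.06  ]
sb [321.3 272.6] [27.2 27.6] [ 0.4463 -0.0112  0.06  ]
gr [318.1 205.2] [23.7 24.3] [ 0.5772 -0.0014  0.135 ]
rd [320.2 240.2] [24.  24.2] [ 0.512  -0.0064  0.135 ]
board [[0.3876 0.4009]
 [0.6349 0.3695]
 [0.6046 0.1675]
 [0.3577 0.202 ]] [0.49619539 0.28496653] [0.24924383 0.20426867 0.24932602]
heart point [0.45546624 0.294156  ] max [0.54334399 0.33586635] min [0.45546624 0.23364934]
handle ((456.505126953125, 264.6219482421875), (17.0281982421875, 38.7827262878418), 13.570433616638184)
[[ 0.4334 -0.2546]
 [ 0.5085 -0.2727]
 [ 0.5011 -0.3059]
 [ 0.4261 -0.2877]] [ 0.46728926 -0.28024211]
```

Run:
```python
from h import *
P=dict(board=(.50,.285,.30),jb=(.565,.311,.135),jy=(.428,.268,.135),sy=(.6435,.0034,.177),sb=(.4463,-.0112,.177),stamp=(.467,-.283,.11),over=(.545,-.0,.3))
for n,p in P.items():
    for y in(0.0,np.pi):
        q=arm.ik(p,[np.pi,0,y]); print(n,round(y,2),None if q is None else np.round(q,2))
```

```text
board 0.0 [ 0.31  0.43  1.35 -0.    1.37  1.89]
board 3.14 [ 0.31  0.43  1.35  0.    1.37 -1.26]
jb 0.0 [ 0.32  0.73  1.29 -0.    1.12  1.89]
jb 3.14 [ 0.32  0.73  1.29  0.    1.12 -1.25]
jy 0.0 [ 0.33  0.47  1.75 -0.    0.91  1.9 ]
jy 3.14 [ 0.33  0.47  1.75  0.    0.91 -1.24]
sy 0.0 [-0.18  0.68  1.26 -0.    1.2   1.39]
sy 3.14 [-0.18  0.68  1.26  0.    1.2  -1.75]
sb 0.0 [-0.29  0.3   1.89 -0.    0.96  1.28]
sb 3.14 [-0.29  0.3   1.89  0.    0.96 -1.86]
stamp 0.0 [-0.76  0.59  1.64 -0.    0.91  0.81]
stamp 3.14 [-0.76  0.59  1.64  0.    0.91 -2.33]
over 0.0 [-0.22  0.36  1.44 -0.    1.34  1.36]
over 3.14 [-0.22  0.36  1.44  0.    1.34 -1.79]
```

Run:
```python
from h import *
arm.move_pose([.47,.285,.33],[np.pi,0,np.pi+.074])
save("wrist","pics/w1.png")
p=vision.camera_params("wrist");R,_=cv2.Rodrigues(np.array(p["rvec"],float));print((-R.T@np.ravel(p["tvec"])).round(3),R[2].round(2))
for n,z in dict(jar_blue=.018,jar_yellow=.018,mark=.018,mark_point=.018,board=0).items():
    for r in spotter.place_of(n,"wrist")[:2]: print(n,np.round(r["uv"],1),round(r["confidence"],2),ray(r["uv"],z,"wrist").round(4))
print(status.get_obs()["time_s"])
```

```text
[0.396 0.281 0.401] [ 0.29  0.02 -0.96]
jar_blue [338.5 241.7] 0.92 [0.5628 0.3124 0.018 ]
jar_yellow [311.1 127.7] 0.73 [0.4283 0.27   0.018 ]
mark [321.1 188.2] 0.92 [0.4968 0.286  0.018 ]
mark_point [331.5 150.2] 0.88 [0.4517 0.2944 0.018 ]
mark_point [ 39.8 191.9] 0.71 [ 0.5259 -0.0433  0.018 ]
board [322.2 182.3] 0.64 [0.4942 0.2868 0.    ]
board [ 38.9 192.2] 0.55 [ 0.5325 -0.0598  0.    ]
2.8917
```

View pics/w1.png

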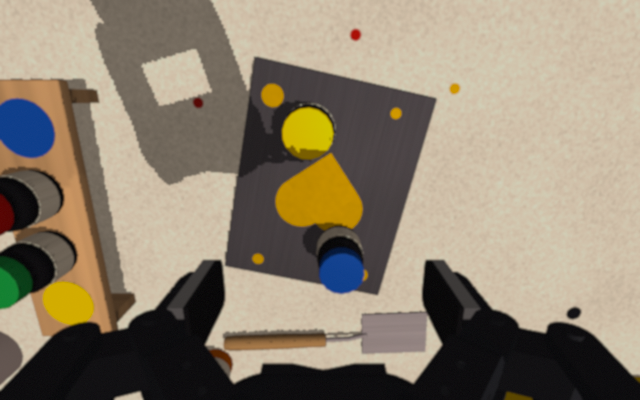

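The wrist view agrees with the top view: yellow lid at (308,132), blue lid at (341,271), heart centre at about (321,188). I'll refine from this picture, then pick and place the yellow jar.

```bash
cat >> h.py <<'E'
def pickplace(src,dst,yaw):
    o=[np.pi,0,yaw]; n=lambda s:(s,round(float(status.get_obs()["time_s"]),1),round(float(status.get_obs()["finger_gap"]),4),np.round(status.get_obs()["contact_force"],1))
    arm.grip(.085,30)
    arm.move_pose([*src,.20],o)
    arm.line_to([*src,.018+.117],.12); arm.grip(.03,30); print(n("grip"))
    arm.line_to([*src,.27],.2); print(n("lift"))
    arm.line_to([*dst,.27],.25)
    arm.line_to([*dst,.195],.15); arm.line_to([*dst,.060+.1185],.04); print(n("down"))
    arm.grip(.085); arm.line_to([*dst,.26],.2); print(n("off"))
E
python3 - <<'E'
from h import *
C=cv2.imread("pics/w1.png");hsv=cv2.cvtColor(C,cv2.COLOR_BGR2HSV)
g=cv2.cvtColor(C,cv2.COLOR_BGR2GRAY)
q=cv2.cornerSubPix(g,np.float32([[255,57],[436,98],[378,295],[226,265]]),(5,5),(-1,-1),(cv2.TERM_CRITERIA_EPS+cv2.TERM_CRITERIA_MAX_ITER,50,.01))
P=np.array([ray(a,.018,"wrist")[:2] for a in q]);print(P.round(4),P.mean(0).round(4),"yaw",[round(float(np.arctan2(*(d[::-1]))),3) for d in (P[3]-P[0],P[2]-P[1])])
for n,(u,v,z) in dict(bl=(341,275,.093),yl=(308,132,.093)).items():
    c=hsv[v,u].astype(int);m=(np.all(np.abs(hsv.astype(int)-c)<=(6,70,70),axis=2)).astype(np.uint8);_,l=cv2.connectedComponents(m,connectivity=4)
    e,ax,_=cv2.fitEllipse(cv2.convexHull(max(cv2.findContours((l==l[v,u]).astype(np.uint8),0,1)[0],key=cv2.contourArea)));print(n,np.round(e,1),np.round(ax,1),ray(e,z,"wrist").round(4))
pickplace([.4278,.2688],[.6435,.0030],np.pi+.074)
E
```

```text
[[0.3597 0.2057]
 [0.3872 0.403 ]
 [0.6335 0.3682]
 [0.6023 0.1695]] [0.4957 0.2866] yaw [-0.148, -0.14]
bl [341.4 272.1] [39.9 45.3] [0.5638 0.3117 0.093 ]
yl [307.4 131.8] [47.7 51.9] [0.4261 0.2687 0.093 ]
('grip', 4.8, 0.0459, array([-1.1, -2.8,  5.7]))
('lift', 5.7, 0.0458, array([-0.3,  0. , -1.6]))
('down', 8.4, 0.0457, array([ 0.9, -0.4, -2.8]))
('off', 9.4, 0.085, array([ 0.2, -0.9, -0.1]))
```

```bash
python3 - <<'E'
from h import *
pickplace([.5643,.3114],[.4463,-.0112],np.pi+.074)
arm.move_pose([.46,-.15,.36],[np.pi,0,np.pi-.15])
save("wrist","pics/w2.png")
for n,z in dict(jar_blue=.06,jar_yellow=.06,jar_red=.06,jar_green=.06,stamp=.012,stamp_point=.012).items():
    for r in spotter.place_of(n,"wrist")[:2]: print(n,np.round(r["uv"],1),round(r["confidence"],2),ray(r["uv"],z,"wrist").round(4))
p=vision.camera_params("wrist");np.savez("w2.npz",**{k:np.array(v) for k,v in p.items()})
im=save("top","pics/top2.png")
hsv=cv2.cvtColor(im,cv2.COLOR_RGB2HSV)
E
python3 - <<'E'
import cv2,numpy as np
a=cv2.imread("pics/top2.png")[150:300,280:400];b=cv2.imread("pics/w2.png")
cv2.imwrite("pics/v2.png",np.hstack([cv2.resize(b,(640,400)),cv2.copyMakeBorder(cv2.resize(a,(160,200)),0,200,0,0,0)]))
E
```

```text
('grip', 12.0, 0.046, array([-0.5, -1.8,  6.6]))
('lift', 12.8, 0.046, array([-0.1,  0.5, -2.5]))
('down', 15.6, 0.0459, array([-0.8, -0.7, -1.4]))
('off', 16.6, 0.0849, array([-0.1, -0.2, -0.9]))
jar_blue [445.3 136.8] 0.66 [ 0.4455 -0.0118  0.06  ]
jar_red [451.6 193.8] 0.67 [ 0.5114 -0.0078  0.06  ]
jar_red [346.6 361.4] 0.44 [ 0.7241 -0.1557  0.06  ]
jar_green [460.8 246.4] 0.77 [5.788e-01 3.000e-04 6.000e-02]
stamp [342.6 362.2] 0.35 [ 0.7691 -0.1651  0.012 ]
stamp_point [442.  207.7] 0.75 [ 0.5452 -0.0048  0.012 ]
stamp_point [213.2 150.9] 0.64 [ 0.4286 -0.2815  0.012 ]
```

View pics/v2.png

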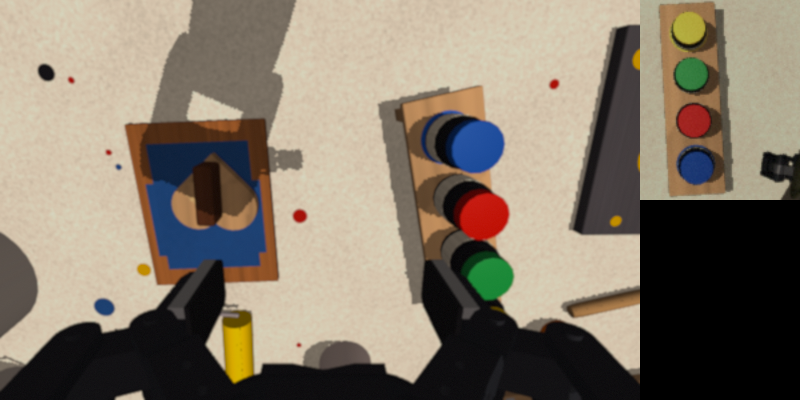

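Both jars stand in the row: blue lid at (474,145) in the wrist view, yellow at the far end in the top view. Next I'll check the lid positions in the top picture and look straight down at the stamp.

Run:
```python
from h import *
hsv=cv2.cvtColor(cv2.imread("pics/top2.png"),cv2.COLOR_BGR2HSV)
for n,h,box in(("y",29,(150,190)),("b",110,(255,290)),("r",1,(222,255)),("g",65,(190,222))):
    m=((np.abs(hsv[...,0].astype(int)-h)<8)&(hsv[...,1]>110)&(hsv[...,2]>60)).astype(np.uint8)
    m[:box[0]]=0;m[box[1]:]=0;m[:,:300]=0;m[:,340:]=0;m=cv2.morphologyEx(m,cv2.MORPH_OPEN,np.ones((5,5)))
    e,ax,_=cv2.fitEllipse(cv2.convexHull(max(cv2.findContours(m,0,1)[0],key=cv2.contourArea)));print(n,np.round(e,1),np.round(ax,1),ray(e,.135,"top").round(4))
arm.move_pose([.46,-.282,.27],[np.pi,0,np.pi-.15])
save("wrist","pics/w3.png")
for n,z in dict(stamp=.012,stamp_point=.012).items():
    for r in spotter.place_of(n,"wrist")[:2]: print(n,np.round(r["uv"],1),round(r["confidence"],2),ray(r["uv"],z,"wrist").round(4))
p=vision.camera_params("wrist")
```

```text
y [316.  170.7] [24.3 25.5] [0.642  0.0038 0.135 ]
b [322.  275.4] [24.  24.6] [ 0.447  -0.0109  0.135 ]
r [320.  240.2] [25.1 25.3] [ 0.512  -0.0062  0.135 ]
g [318.2 205.2] [23.7 24.2] [ 0.5772 -0.0015  0.135 ]
stamp [320.6 182.6] 0.65 [ 0.4683 -0.2842  0.012 ]
stamp_point [319.5 142.5] 0.84 [ 0.4285 -0.2792  0.012 ]
```

View pics/w3.png

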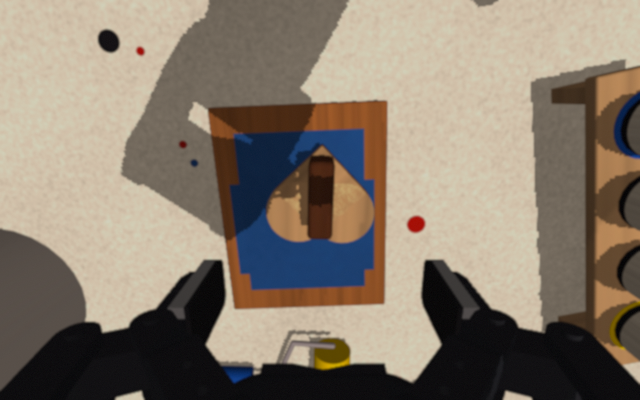

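Heart outline: tip at (321,143), lobes at 266 and 374, handle column at about 320, so the stamp is nearly aligned with the tool. I'll fit the outline against a model.

Run:
```python
from h import *
hsv=cv2.cvtColor(cv2.imread("pics/w3.png"),cv2.COLOR_BGR2HSV)
m=(((hsv[...,0]<25)|(hsv[...,0]>170))&(hsv[...,1]>60)).astype(np.uint8);m[:136]=0;m[255:]=0;m[:,:255]=0;m[:,372 if 0 else 378:]=0
roi=m.copy();k,l,s,cen=cv2.connectedComponentsWithStats(roi,connectivity=4);m=(l==l[200,295])|(l==l[200,345])|(l==l[200,320])
c=max(cv2.findContours(m.astype(np.uint8),0,1)[0],key=cv2.contourArea);print(cv2.boundingRect(c))
P=np.array([ray(q,.032,"wrist")[:2] for q in c[:,0]])
from scipy.optimize import minimize_scalar
# symmetry axis: extents in rotated frame
for yaw in(-.22,-.18,-.14,-.10,-.06):
    a=np.array([np.cos(yaw),np.sin(yaw)]);b=np.array([-a[1],a[0]]);u=P@a;v=P@b;tip=v[u<u.min()+.004].mean();mid=(v.max()+v.min())/2
    L=u[v>mid+.01].max();Rr=u[v<mid-.01].max()
    o=a*(u.min()+.043)+b*mid
    print(yaw,"len",round(np.ptp(u),4),"wid",round(np.ptp(v),4),"tip-mid",round(tip-mid,4),"lobes",round(L-Rr,4),"origin",o.round(4))
# handle top edges
h=(hsv[...,2]<90)&(hsv[...,1]>90)
for r in(165,180,195,210,225,235):
    x=np.where(h[r,300:342])[0]+300; print(r,x.min(),x.max(),ray(((x.min()+x.max())/2,r),.068,"wrist").round(4))
```

```text
(267, 136, 111, 119)
-0.22 len 0.1171 wid 0.1119 tip-mid 0.0366 lobes 0.0085 origin [ 0.4608 -0.2766]
-0.18 len 0.1174 wid 0.1102 tip-mid 0.0402 lobes 0.0117 origin [ 0.4621 -0.2791]
-0.14 len 0.1177 wid 0.1087 tip-mid 0.0441 lobes 0.0149 origin [ 0.4635 -0.2816]
-0.1 len 0.1182 wid 0.1074 tip-mid 0.0475 lobes 0.018 origin [ 0.4649 -0.2838]
-0.06 len 0.1186 wid 0.1102 tip-mid 0.0489 lobes 0.021 origin [ 0.4666 -0.2837]
165 301 333 [ 0.4395 -0.2823  0.068 ]
180 300 333 [ 0.4519 -0.2847  0.068 ]
195 307 332 [ 0.4652 -0.2842  0.068 ]
210 307 331 [ 0.4783 -0.2866  0.068 ]
225 308 331 [ 0.4919 -0.2883  0.068 ]
235 308 330 [ 0.5011 -0.2901  0.068 ]
```

Run:
```python
from h import *
for uv,z in (((321,143.5),.032),((294,242.5),.032),((346,242.5),.032),((267,210),.032),((373.5,210),.032),((320,240),.068),((320,155.5),.068)): print(uv,z,ray(uv,z,"wrist").round(4))
yaw=-.153; o=[np.pi,0,np.pi+yaw]
arm.move_pose([.4685,-.2845,.16],o); arm.line_to([.4685,-.2845,.110],.08)
arm.grip(.015,60); s=status.get_obs();print(s["finger_gap"],s["contact_force"].__repr__(),s["gripper_force"])
arm.line_to([.4685,-.2845,.30],.15); arm.sleep(.3)
s=status.get_obs();print(s["finger_gap"],np.round(s["contact_force"],1),np.round(s["torque"],2),s["gripper_force"],s["time_s"],np.round(s["ee_pos"],4))
save("wrist","pics/w4.png")
for cam in("wrist","top","scene"):
    if cam!="wrist": save(cam,f"pics/{cam}4.png")
    for n in("stamp","stamp_point"):
        for r in spotter.place_of(n,cam)[:1]: print(cam,n,np.round(r["uv"],1),round(r["confidence"],2),ray(r["uv"],.202,cam).round(4))
```

```text
(321, 143.5) 0.032 [ 0.4272 -0.2774  0.032 ]
(294, 242.5) 0.032 [ 0.5202 -0.3188  0.032 ]
(346, 242.5) 0.032 [ 0.5279 -0.2675  0.032 ]
(267, 210) 0.032 [ 0.4827 -0.3387  0.032 ]
(373.5, 210) 0.032 [ 0.498  -0.2367  0.032 ]
(320, 240) 0.068 [ 0.5059 -0.29    0.068 ]
(320, 155.5) 0.068 [ 0.4321 -0.2787  0.068 ]
0.021141293589859368 array([-0.43253767, -0.0245499 ,  3.41345142]) 61.01838827133179
0.02105027764823039 [-0.1  0.5 -1.7] [-0.02  0.03 -0.01] 60.43266177177429 22.1833 [ 0.4685 -0.2845  0.2997]
wrist stamp [325.5 241.6] 0.84 [ 0.4696 -0.2827  0.202 ]
wrist stamp_point [319.5 165. ] 0.75 [ 0.4276 -0.2793  0.202 ]
top stamp [478.6 270.1] 0.76 [ 0.4664 -0.2805  0.202 ]
scene stamp [273.7  75.7] 0.95 [ 0.4672 -0.2861  0.202 ]
scene stamp_point [284.8  72.8] 0.71 [ 0.4407 -0.2711  0.202 ]
```

View pics/w4.png

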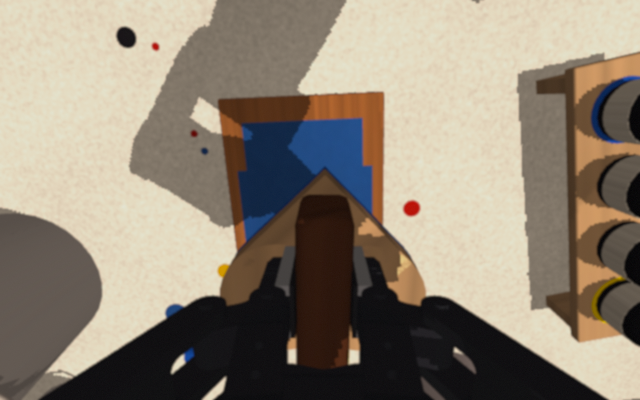

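Held square in the gripper, with the tip at (325,168). Next I'll carry it across the row and hover high above the heart to check it.

Run:
```python
from h import *
print("tip",ray((325,168),.221,"wrist").round(4))
o=[np.pi,0,np.pi-.143]
arm.line_to([.49,0,.31],.2); arm.line_to([.4952,.286,.31],.2,o); arm.line_to([.4952,.286,.145],.12); arm.sleep(.3)
s=status.get_obs();print(s["finger_gap"],np.round(s["contact_force"],1),s["time_s"],np.round(s["ee_pos"],4),s["eef_rot"])
ims=[]
for cam in("wrist","top","scene"):
    save(cam,f"pics/{cam}5.png")
    for n,z in(("stamp",.047),("stamp_point",.047),("mark",.018),("mark_point",.018)):
        for r in spotter.place_of(n,cam)[:1]: print(cam,n,np.round(r["uv"],1),round(r["confidence"],2),ray(r["uv"],z,cam).round(4))
w=cv2.imread("pics/wrist5.png")[100:400,120:520];sc=cv2.resize(cv2.imread("pics/scene5.png")[170:320,350:550],(400,300),interpolation=2)
cv2.imwrite("pics/v5.png",np.hstack([w,sc]))
```

```text
tip [ 0.4258 -0.2763  0.221 ]
0.02102260291261658 [ 0.7  0.2 -1.8] 27.6167 [0.4952 0.286  0.1452] [3.14147887e+00 2.88773375e-04 2.99861986e+00]
wrist stamp [322.3 240.9] 0.72 [0.4958 0.2862 0.047 ]
wrist stamp_point [322.2 164.3] 0.76 [0.4542 0.2922 0.047 ]
wrist mark_point [323.  242.2] 0.58 [0.5092 0.2846 0.018 ]
top stamp [175.8 246.7] 0.77 [0.4923 0.2841 0.047 ]
top stamp_point [171.3 263.6] 0.66 [0.4581 0.2919 0.047 ]
top mark_point [173.4 263.9] 0.82 [0.4557 0.2954 0.018 ]
scene stamp [444.8 235.5] 0.9 [0.5032 0.281  0.047 ]
scene mark [445.5 235.9] 0.76 [0.4852 0.2821 0.018 ]
scene mark_point [457.4 228.2] 0.81 [0.4474 0.2948 0.018 ]
```

View pics/v5.png

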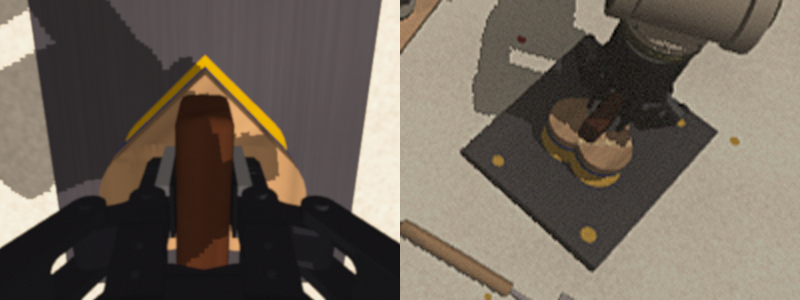

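The heart below shows evenly on both sides of the stamp, with its tip at (326,155) and the stamp's tip at (325,172). I'll compare the tips and descend.

Run:
```python
from h import *
mt=ray((326,155.5),.018,"wrist"); st=ray((325,173),.067,"wrist"); print(mt.round(4),st.round(4))
d=(mt-st)[:2]; print(d)
t=np.array([.4952,.286])+(np.clip(d,-.004,.004)*.5)
arm.line_to([*t,.127],.05); arm.sleep(.5)
save("wrist","pics/w6.png");save("top","pics/top6.png");save("scene","pics/s6.png")
s=status.get_obs();print(t,s["finger_gap"],np.round(s["contact_force"],1),s["time_s"],np.round(s["ee_pos"],4),s["gripper_force"])
for n in("jar_blue","jar_yellow"):
    for r in spotter.place_of(n,"top")[:1]: print(n,r["confidence"],ray(r["uv"],.06,"top").round(4))
w=cv2.imread("pics/w6.png")[100:400,120:520];sc=cv2.resize(cv2.imread("pics/s6.png")[170:320,350:550],(400,300),interpolation=2)
cv2.imwrite("pics/v6.png",np.hstack([w,sc]))
```

```text
[0.4547 0.2943 0.018 ] [0.4545 0.2934 0.067 ]
[0.00016903 0.00084423]
[0.49528451 0.28642211] 0.020812161131513216 [-0.9 -0.3 -1.8] 29.525 [0.4953 0.2864 0.127 ] 60.43485403060913
jar_blue 0.57 [ 0.4426 -0.0056  0.06  ]
jar_yellow 0.69 [ 6.402e-01 -2.000e-04  6.000e-02]
```

View pics/v6.png

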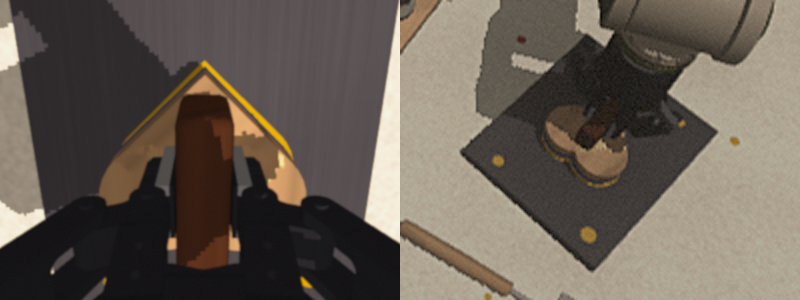

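The stamp's tip at (325,172) sits over the heart's tip at (325,162), with thin even yellow margins. It is level and clear of the board, so I'll hand in.

```bash
python3 -c "
from plant import arm
print(arm.hand_in())"
```

```text
the job is handed in; nothing more can be done
None
```

I handed the job in at about 30 s: both jars stand on their own spots in the row, and the stamp is held level about 11 mm above the yellow heart, centred and with points matching to within about 1 mm by camera; the judge's verdict was not shown.

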